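# Make up the build-up kit and the polishing kit

## Robot

A 6-joint arm with a two-finger parallel gripper is mounted at the origin on a cart in front of the work surface, level with it; the furniture and walls round the work are solid. World frame = base frame: x ahead of the robot, y to its left, z up, the work surface at z = 0. Lengths are in m, angles in rad, forces in N, time in s.
With the tool pointing down it reaches from about 0.3 to 0.775 m from the base axis. Payload 14.6 kg.
Tool frame: the origin (TCP) lies at the centre of the arm's flange, where the gripper is bolted on; the fingertips stand 199 mm ahead of it and the grasp point (between the pads) lies ctrl.tcp_to_grasp ahead of it (ctrl.tcp_to_grasp is the distance from the TCP to the grasp point, in m); z points along the fingers, y is the line along which they close (so a half turn about z gives the same grasp; the last joint's range is limited). The gripper opens to 94 mm and grips with 3 to 60 N. Pads are 16 mm wide; open, the fingers measure 119 mm over their backs; the gripper's body (75 mm by 177 mm) begins 78 mm behind the grasp point.
Start: joints at [-1.395, 0.3, 1.521, -0, 1.321, -0.067], TCP at [0.132, -0.534, 0.405] pointing down, gripper open.
Joint ranges: [-3.03, 3.03], [-0.79, 2.21], [0.23, 2.52], [-1.04, 4.18], [0, 3.07], [-2.55, 2.55]. Speed limits (rad/s): [2.22, 2.22, 2.57, 3.14, 3.14, 3.14].

## Interface

Orientations are given as [roll, pitch, yaw] about the fixed x, y, z axes, in that order (R = Rz(yaw) Ry(pitch) Rx(roll)).
In Python, from station import ctrl gives the robot as it stands. The module is installed in compiled form; this text tells all that it offers.
- The arm moves only by the shell command python3 -m jog 'ROWS' [OPENING] [FORCE]. ROWS is JSON, a list of rows, each a list of 6 numbers: the shift along the tool's x, y, z in cm, then the turn, a rotation vector about the tool's x, y, z in rad. In form: [[tx, ty, tz, ax, ay, az], ...]. A call has 1 to 8 rows; each row is the pose to reach, as a shift and turn from the pose commanded when the call began, along the tool's axes at that moment; what a row does not reach only later rows make up. A row lasts 1/10 s, in which the tool goes at most 50 mm and 8.59 degrees, less where a joint would pass 70% of its speed; a pose out of reach is approached as far as the arm can. A call with a gripper value outside its range is refused whole. OPENING is the opening in per cent of the stroke, from 0 (shut) to 100 (fully open), set as the call begins (- or left out, the last holds). The fingers move at their own pace and stop on an object; FORCE is the grip in N (left out, the last holds). Time passes only in rows, so rows that repeat a pose let the fingers close. It gives the time, the measured TCP pose, the force, the opening and the grip force at its end, in the units of the state.
- ctrl.get_obs(): the state, without advancing time (a new reading comes with each control period).
- ctrl.camera(name): name is "scene" or "top" or "wrist"; returns a dict with "img" (420x560x3 uint8, blue, green, red), "intrinsics" (3x3 intrinsics, pixels), "k1" (the pictures are not rectified: a ray, as slopes to the right and down, at radius r is drawn at 1 + k1 r^2 times it, then the intrinsics apply), "R" (3x3) and "t" (3): a world point X has camera coordinates R X + t. Camera axes: x right, y down, z forward; pixel columns grow to the right and rows downward; lengths in m; the calibration is good to about 2 mm. A picture is of the moment at which its call begins. There is no depth.
- ctrl.hand_in(): hands the job in; it is judged then, once.
The state is a dict: "time_s": time; "qpos": joint angles; "joint_vel": joint speeds; "tau": joint torques, N m; "ee_pos": TCP position; "eef_rot": TCP orientation; "force": force on the tool from outside, world axes, zero at the start; "moment": the same for the moment, N m; "grip_width": finger opening in m; "grip_force": force on a finger pad.
Only numpy, scipy, OpenCV 4.12 (cv2) and the standard library are available. Lean on these libraries where they do the work, as an engineer would, in place of code of your own. Each camera call takes 0.05 s, during which the arm holds its last target. There are 200 camera calls.

## Task

Make up two kits from the stock in the middle of the bench. The build-up kit goes in the tray with three pockets: the powder jar in the middle pocket, the little glass dish in the pocket at the finger-tab end and the dropper bottle in the pocket at the other end; the polishing kit goes in the tray with two pockets: the flat wheel box in the pocket at the finger-tab end and the bur block in the other. Keep everything upright, leave each thing standing flat on the floor of its pocket, and leave the wax tin and the plaster model where they are.

Things in the scene. Friction and masses are not known exactly. Their poses are not given: they have to be found in the camera images.
- three_tray: Low grey kit tray, fixed. THREE pockets in a row, each 64 x 64 mm inside; 208 x 72 mm without tab. Origin: centre of its underside; x along the row towards the end with the finger tab (flat loop, 50 mm wide, 18 mm out), z up. Pocket floors 3 mm up; walls 4 mm thick, tops 9 mm up. Pocket centres at x = +68 mm (tab end), 0 (middle) and -68 mm (other end), y = 0.
- two_tray: Low grey kit tray, fixed. TWO pockets in a row, each 82 (x) by 90 mm (y) inside; 176 x 98 mm without tab. Origin: centre of its underside; x along the row towards the end with the finger tab (flat loop, 50 mm wide, 18 mm out), z up. Pocket floors 3 mm up; walls 4 mm thick, tops 9 mm up. Pocket centres at x = +43 mm (tab end) and -43 mm (other end), y = 0.
- jar: Upright round powder jar with ribbed screw lid, 46 mm across, 58 mm high: the widest tall thing in the stock. Origin: centre of its underside, z up. Loose, about 0.1 kg.
- bottle: Slim upright dropper bottle, 27 mm across its round body, 53 mm high, with a narrower cap from about 35 mm up. Origin: centre of its underside, z up. Loose, light.
- dish: Small eight-sided waisted glass dish (dappen dish), 33 mm across, 27 mm high; it can be gripped as a plain 33 mm round. Origin: centre of its underside, z up. Loose.
- wheel_box: Flat closed box of polishing wheels, 36 mm (its x) by 50 mm (its y), 16 mm high. Origin: centre of its underside, z up. Loose.
- burs: Oblong block with a row of upright burs standing in it: 30 mm (its x) by 62 mm (its y), the block itself 20 mm high, 48 mm to the tips of the burs. Grip the block across its 30 mm width. Origin: centre of its underside, z up. Loose.
- tin: Flat round wax tin, 64 mm across, 22 mm high, standing among the stock; it belongs to no kit and stays where it is. Origin: centre of its underside. Loose.
- model: White plaster study model (upper and lower jaw in bite), 56 x 65 mm, 50 mm high, behind the work at the right; stays where it is. Origin: centre of its underside. Loose.

How it is judged:
At the end, for the whole second after the job is handed in: Each thing stands flat in its own pocket: origin within 30 mm (along the row) and 35 mm (across) of the pocket centre, underside at most 5.5 mm above the tray's underside, tilt under 0.07 rad, under 0.02 m/s; tin and plaster model upright and within 20 mm of their starts (x of jar in the frame of three_tray between -0.03 and 0.03 m and y of jar in the frame of three_tray between -0.035 and 0.035 m and z of each of jar, dish, bottle in the frame of three_tray below 0.0055 m and angle between each of jar, dish, bottle, wheel_box, burs, tin, model's own z axis and vertical below 0.07 rad and linear speed of each of jar, dish, bottle, wheel_box, burs below 0.02 m/s and x of dish in the frame of three_tray between 0.038 and 0.098 m and y of dish in the frame of three_tray between -0.035 and 0.035 m and x of bottle in the frame of three_tray between -0.098 and -0.038 m and y of bottle in the frame of three_tray between -0.035 and 0.035 m and x of wheel_box in the frame of two_tray between 0.013 and 0.073 m and y of wheel_box in the frame of two_tray between -0.035 and 0.035 m and z of each of wheel_box, burs in the frame of two_tray below 0.0055 m and x of burs in the frame of two_tray between -0.073 and -0.013 m and y of burs in the frame of two_tray between -0.035 and 0.035 m and distance of each of tin, model from where it was at the start of the episode below 0.02 m); the robot touches nothing.
It fails at once if the wax tin or the plaster model is pushed out of its place (distance of any of tin, model from where it was at the start of the episode above 0.03 m).
It fails at once if the jar, the bottle, the dish, the wheel box or the bur block is tipped over (angle between any of jar, dish, bottle, wheel_box, burs's own z axis and vertical above 0.8 rad).
It also fails if it takes over 118 s, if anything falls off the work surface, if the arm or the gripper's body presses on something with over 40 N, if the wrist force passes 120 N, or if a joint passes its speed limit or range.

## Working session

There is one attempt and no reset: what is moved stays moved. The work goes in short steps, Python scripts to look and compute and a shell command to move; the robot and the scene stay as the last step left them, time stands still between calls to the robot, and variables do not carry over. Pictures are saved under pics/ and viewed, at most 14 in all, crops included, and the job is handed in when it is done.

```bash
mkdir -p pics; python3 - <<'E'
from station import ctrl
import cv2
o=ctrl.get_obs();print(o, ctrl.tcp_to_grasp)
for n in("top","scene"):
    c=ctrl.camera(n);cv2.imwrite(f"pics/{n}0.png",c["img"]);print(n,c["intrinsics"],c["k1"],c["R"],c["t"])
E
```

```text
{'time_s': 0.0, 'qpos': array([-1.39461875e+00,  3.00462794e-01,  1.52158766e+00, -1.93165258e-05,
        1.32070073e+00, -6.65711279e-02]), 'joint_vel': array([ 0.00067434,  0.00032243,  0.00164045, -0.00031977, -0.00076798,
       -0.00058571]), 'tau': array([ 1.87913953e-03, -5.31806266e+01, -3.52738452e+01,  7.09070242e-02,
        2.43754894e-02, -1.05588877e-04]), 'ee_pos': array([ 0.13220938, -0.53383638,  0.40408797]), 'eef_rot': array([-3.14043544e+00, -5.83991441e-05,  2.42753460e-01]), 'force': array([ 0.06620188, -0.44561842, -0.20644795]), 'moment': array([-0.0256114 , -0.0518261 ,  0.02804528]), 'grip_force': 0.0, 'grip_width': 0.09412523470331302} 0.1804
top [[382.38448907   0.         276.23787164]
 [  0.         382.38448907 211.48150158]
 [  0.           0.           1.        ]] -0.0363686925971402 [[-0.02455874 -0.99969365 -0.00307963]
 [-0.98205903  0.02470143 -0.18694893]
 [ 0.18696773 -0.00156685 -0.98236481]] [-0.00192655  0.58239434  0.80181447]
scene [[432.82439388   0.         277.61225363]
 [  0.         432.82439388 216.01225316]
 [  0.           0.           1.        ]] -0.0024613597119214174 [[-0.89066741 -0.45449947  0.01190813]
 [-0.28645009  0.54062215 -0.7909956 ]
 [ 0.35306928 -0.70792508 -0.61170594]] [0.53168207 0.18437401 0.90408333]
```

View pics/top0.png

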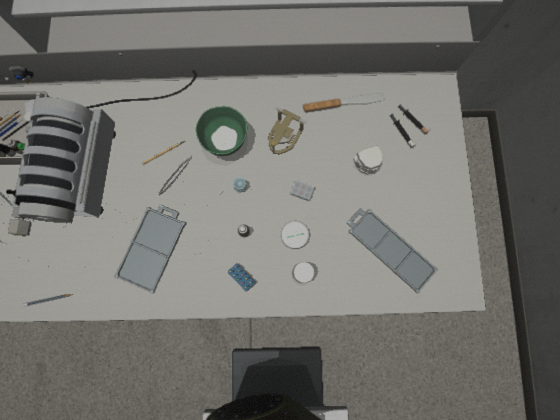

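View pics/scene0.png

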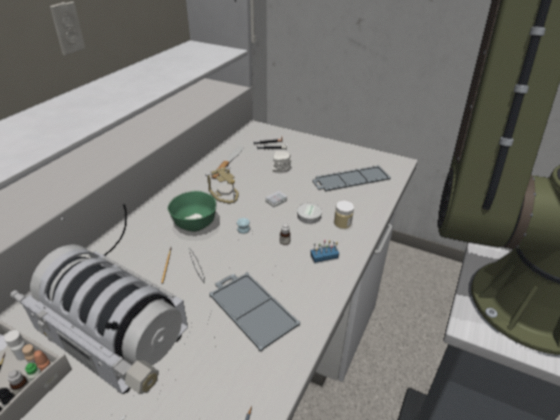

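The top view shows the jar at (304,272), tin (295,235), wheel box (303,190), dish (241,185), bottle (243,230) and burs (241,277). The two-tray is centred near (152,248) with its tab at (165,212), and the three-tray near (392,249) with its tab at (355,216). The model is at (369,159).

```bash
cat > h.py <<'E'
import numpy as np,cv2
from station import ctrl
def ray(c,uv):
    K=c["intrinsics"];p=(np.array(uv,float)-K[:2,2])/[K[0,0],K[1,1]]
    q=p.copy()
    for _ in range(20): q=p/(1+c["k1"]*(q@q))
    R=np.array(c["R"]);t=np.array(c["t"])
    return -R.T@t, R.T@np.array([*q,1])
def plane(c,uv,z):
    o,d=ray(c,uv);return (o+d*(z-o[2])/d[2])[:2]
def proj(c,X):
    p=np.array(c["R"])@X+c["t"];q=p[:2]/p[2];q=q*(1+c["k1"]*(q@q))
    return (np.array(c["intrinsics"])@[*q,1])[:2]
E
python3 - <<'E'
from h import *
c=ctrl.camera("top");im=c["img"]
a=cv2.resize(im[160:300,220:330],None,fx=5,fy=5,interpolation=cv2.INTER_CUBIC)
cv2.imwrite("pics/z1.png",a[:, :][:600] if a.shape[0]<=600 else cv2.resize(a,None,fx=.85,fy=.85))
b=np.hstack([cv2.resize(im[200:300,110:200],None,fx=4,fy=4),cv2.resize(im[200:300,340:440],None,fx=4,fy=4)])
cv2.imwrite("pics/z2.png",b)
hsv=cv2.cvtColor(im,cv2.COLOR_BGR2HSV)
for p in [(150,240),(392,249),(241,185),(241,277),(260,200),(303,190),(304,272),(243,230)]: print(p,hsv[p[1],p[0]])
E
```

```text
(150, 240) [ 90  11 135]
(392, 249) [ 90  14 125]
(241, 185) [ 93  34 149]
(241, 277) [103 107 119]
(260, 200) [ 30  10 159]
(303, 190) [ 90   5 147]
(304, 272) [ 20   4 179]
(243, 230) [ 30   6 162]
```

View pics/z1.png

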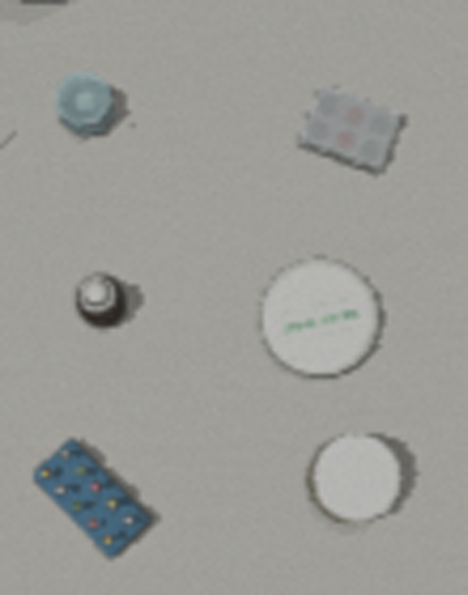

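View pics/z2.png

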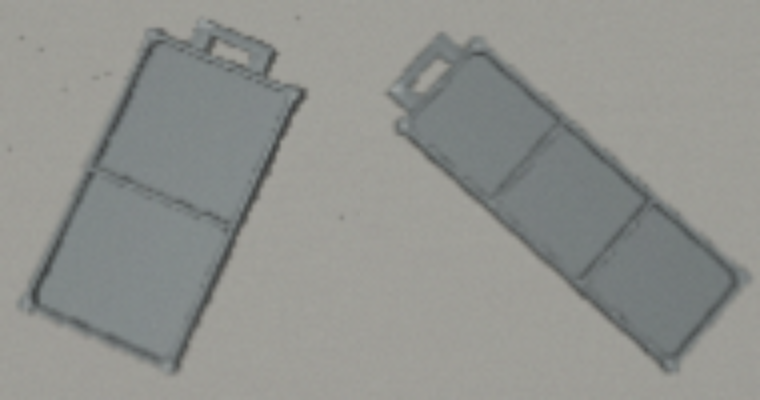

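Crop z1 shows the tops of the stock clearly: dish at (85,102), bottle cap (97,292), jar lid (357,477), box corners and bur block corners. Crop z2 shows both trays' rim corners, so I'll cast rays through these and check them in the scene view.

```bash
cat > m.py <<'E'
from h import *
c=ctrl.camera("top")
z1=lambda u,v:(220+(u+.5)/4.25-.5,160+(v+.5)/4.25-.5)
zl=lambda u,v:(110+(u+.5)/4-.5,200+(v+.5)/4-.5)
zr=lambda u,v:(340+(u-360+.5)/4-.5,200+(v+.5)/4-.5)
P={}
print("cam",ray(c,(0,0))[0])
for n,f,q,z in [("two",zl,[(152,35),(300,95),(175,368),(28,302)],.009),("three",zr,[(402,127),(480,45),(742,277),(672,367)],.009),
 ("burs",z1,[(72,438),(157,517),(112,557),(35,475)],.02),("box",z1,[(323,88),(405,120),(380,172),(300,142)],.016)]:
    w=np.array([plane(c,f(*p),z) for p in q]);m=w.mean(0)
    e=(w[0]+w[1]-w[2]-w[3])/2;g=(w[1]+w[2]-w[0]-w[3])/2
    print(n,m.round(4),"03dir",np.linalg.norm(e).round(4),np.arctan2(e[1],e[0]).round(3),"01dir",np.linalg.norm(g).round(4),np.arctan2(g[1],g[0]).round(3));P[n]=m
for n,q,z in [("dish",(85,102),.027),("bottle",(97,292),.053),("jar",(357,477),.058),("tin",(320,316),.022)]:
    P[n]=plane(c,z1(*q),z);print(n,P[n].round(4))
P["model"]=plane(c,(370,156),.05);print(P["model"])
s=ctrl.camera("scene");im=s["img"].copy()
H=dict(two=.009,three=.009,burs=.02,box=.016,dish=.027,bottle=.053,jar=.058,tin=.022,model=.05)
for n in P: cv2.circle(im,tuple(np.round(proj(s,np.array([*P[n],H[n]]))*4).astype(int)),6,(0,0,255),1,shift=2)
cv2.imwrite("pics/chk.png",cv2.resize(im[130:350,200:400],None,fx=2.7,fy=2.7,interpolation=cv2.INTER_CUBIC))
E
python3 m.py
```

```text
cam [ 0.42198487 -0.01505561  0.89654638]
two [0.509  0.2785] 03dir 0.17 -0.41 01dir 0.0962 -1.985
three [ 0.4924 -0.2852] 03dir 0.202 0.798 01dir 0.0678 -0.771
burs [0.4411 0.0654] 03dir 0.0296 -0.84 01dir 0.061 -2.363
box [ 0.6391 -0.0798] 03dir 0.0334 -0.45 01dir 0.0483 -1.973
dish [0.6563 0.0679]
bottle [0.5462 0.0598]
jar [ 0.4468 -0.0725]
tin [ 0.5347 -0.0581]
[ 0.70877554 -0.23735584]
```

View pics/chk.png

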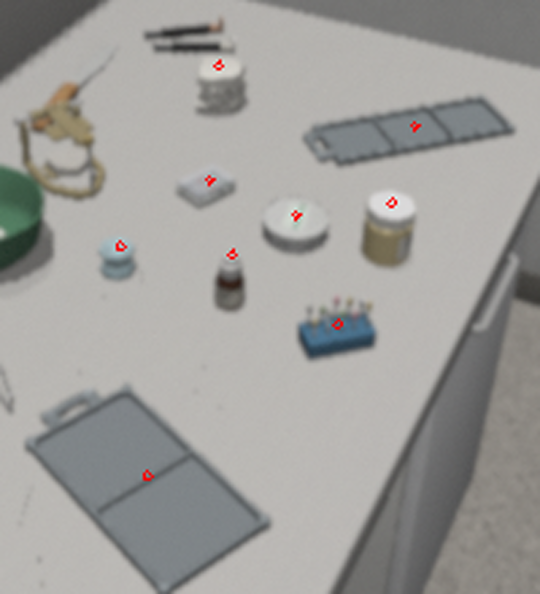

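The projected centres land on the matching objects in the second view, so the positions agree. Now a helper to turn targets into rows.

```bash
cat > go.py <<'E'
import sys,numpy as np
from scipy.spatial.transform import Rotation as R
from station import ctrl
# go.py x y tipz yaw : shift (cm) and turn (rad) in tool axes
x,y,z,yaw=map(float,sys.argv[1:5]);o=ctrl.get_obs()
A=R.from_euler('xyz',o["eef_rot"]);B=R.from_euler('xyz',[np.pi,0,yaw])
print((A.inv().apply(np.array([x,y,z+.199])-o["ee_pos"])*100).round(2),(A.inv()*B).as_rotvec().round(3),"t",o["time_s"])
E
python3 go.py .4468 -.0725 .131 .798
```

```text
[ 41.63 -37.21   7.46] [-0.001 -0.    -0.555] t 0.25
```

```bash
python3 -m jog '[[41.6,-37.2,0,0,0,-0.555],[41.6,-37.2,0,0,0,-0.555],[41.6,-37.2,0,0,0,-0.555],[41.6,-37.2,0,0,0,-0.555],[41.6,-37.2,0,0,0,-0.555],[41.6,-37.2,0,0,0,-0.555],[41.6,-37.2,0,0,0,-0.555],[41.6,-37.2,0,0,0,-0.555]]' 80 15; python3 go.py .4468 -.0725 .131 .798
```

```text
time_s: 1.05
ee_pos: [0.3581, -0.2014, 0.4049]
eef_rot: [3.141, -0.0, 0.798]
force: [0.9, -1.2, -0.4]
grip_width: 0.0755
grip_force: 0.0
[15.42 -2.66  7.49] [ 0.001 -0.    -0.   ] t 1.05
```

```bash
python3 -m jog '[[0,0,0,0,0,0],[0,0,0,0,0,0],[0,0,0,0,0,0]]' >/dev/null; python3 go.py .4468 -.0725 .131 .798
```

```text
[15.68 -2.78  7.46] [-0.     0.    -0.001] t 1.35
```

```bash
python3 -m jog '[[15.7,-2.8,7.4,0,0,0],[15.7,-2.8,7.4,0,0,0],[15.7,-2.8,7.4,0,0,0],[15.7,-2.8,7.4,0,0,0],[15.7,-2.8,7.4,0,0,0],[15.7,-2.8,7.4,0,0,0]]'; python3 go.py .4468 -.0725 .015 .798; python3 - <<'E'
from h import *
c=ctrl.camera("wrist");cv2.imwrite("pics/w1.png",c["img"])
E
```

```text
time_s: 1.95
ee_pos: [0.447, -0.0726, 0.3305]
eef_rot: [-3.141, 0.0, 0.797]
force: [-0.9, -0.1, 0.5]
grip_width: 0.0754
grip_force: 0.0
[-0.   -0.02 11.65] [-0.     0.    -0.001] t 1.95
```

View pics/w1.png

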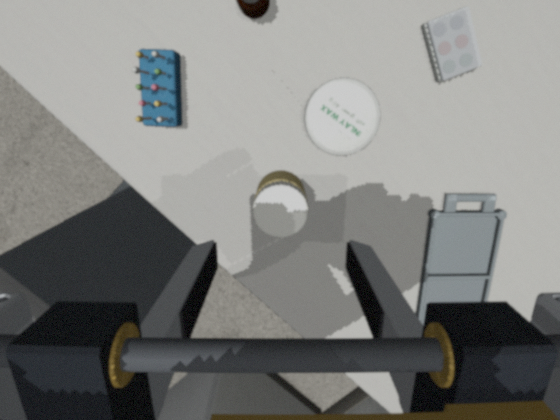

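The jar at (281,205) is centred between the fingers (tips at x≈215 and 348). Descending.

```bash
python3 -m jog '[[0,0,4,0,0,0],[0,0,8,0,0,0],[0,0,11.6,0,0,0],[0,0,11.6,0,0,0],[0,0,11.6,0,0,0],[0,0,11.6,0,0,0]]' && python3 -m jog '[[0,0,0,0,0,0],[0,0,0,0,0,0],[0,0,0,0,0,0],[0,0,0,0,0,0],[0,0,0,0,0,0],[0,0,-5,0,0,0],[0,0,-10,0,0,0],[0,0,-10,0,0,0]]' 0 15;python3 -m jog '[[0,0,0,0,0,0],[0,0,0,0,0,0],[0,0,0,0,0,0]]'; python3 go.py .4924 -.2852 .115 .798
```

```text
time_s: 2.6
ee_pos: [0.4476, -0.0721, 0.2168]
eef_rot: [3.139, -0.002, 0.797]
force: [0.2, -0.5, 0.4]
grip_width: 0.0753
grip_force: 0.0
time_s: 3.4
ee_pos: [0.4479, -0.0715, 0.3201]
eef_rot: [3.134, -0.005, 0.798]
force: [-0.1, -0.1, -1.1]
grip_width: 0.0448
grip_force: 15.0
time_s: 3.7
ee_pos: [0.447, -0.0714, 0.3134]
eef_rot: [-3.139, 0.001, 0.798]
force: [0.1, -0.2, -1.0]
grip_width: 0.0451
grip_force: 15.0
[-12.13  18.18  -0.09] [-0.002  0.001 -0.   ] t 3.7
```

```bash
python3 -m jog '[[-3,4.5,0,0,0,0],[-6,9,0,0,0,0],[-9,13.5,0,0,0,0],[-12.1,18.2,0,0,0,0],[-12.1,18.2,0,0,0,0],[-12.1,18.2,0,0,0,0],[-12.1,18.2,0,0,0,0],[-12.1,18.2,0,0,0,0]]'; python3 go.py .4924 -.2852 .0195 .798; python3 - <<'E'
from h import *
c=ctrl.camera("wrist");cv2.imwrite("pics/w2.png",c["img"])
E
```

```text
time_s: 4.5
ee_pos: [0.4929, -0.2841, 0.3142]
eef_rot: [-3.14, 0.0, 0.799]
force: [0.2, 0.3, 0.3]
grip_width: 0.0451
grip_force: 15.0
[-0.11  0.05  9.57] [-0.001  0.     0.001] t 4.5
```

View pics/w2.png

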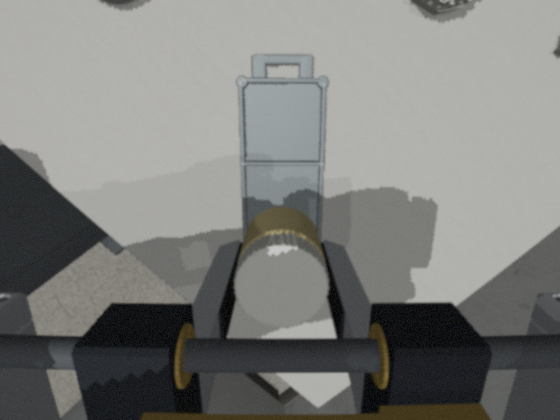

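The jar (282,285) sits in line with the tray's row axis (x≈284). Lowering and releasing.

```bash
python3 -m jog '[[0,0,4,0,0,0],[0,0,7,0,0,0],[-0.1,0,9,0,0,0],[-0.1,0,9.5,0,0,0],[-0.1,0,9.5,0,0,0],[-0.1,0,9.5,0,0,0]]' && python3 go.py .4924 -.2852 .0195 .798; python3 -m jog '[[0,0,0,0,0,0],[0,0,0,0,0,0],[0,0,0,0,0,0],[0,0,0,0,0,0],[0,0,-3,0,0,0],[0,0,-7,0,0,0],[0,0,-11,0,0,0],[0,0,-11,0,0,0]]' 75;python3 -m jog '[[0,0,0,0,0,0],[0,0,0,0,0,0],[0,0,0,0,0,0]]' 64; python3 go.py .6563 .0679 .131 .798
```

```text
time_s: 5.15
ee_pos: [0.4926, -0.2856, 0.2207]
eef_rot: [3.14, -0.0, 0.798]
force: [-0.3, -0.1, -0.3]
grip_width: 0.045
grip_force: 15.0
[ 0.02 -0.04  0.22] [ 0.002 -0.     0.   ] t 5.15
time_s: 5.95
ee_pos: [0.4927, -0.2861, 0.3352]
eef_rot: [3.133, -0.002, 0.798]
force: [0.7, -0.4, 0.5]
grip_width: 0.0705
grip_force: 0.0
time_s: 6.25
ee_pos: [0.4921, -0.2858, 0.3282]
eef_rot: [-3.139, 0.0, 0.798]
force: [-0.7, 0.0, -0.2]
grip_width: 0.0604
grip_force: 0.0
[ 36.78 -12.95  -0.16] [-0.002  0.    -0.   ] t 6.25
```

```bash
python3 -m jog '[[36.8,-12.9,0,0,0,0],[36.8,-12.9,0,0,0,0],[36.8,-12.9,0,0,0,0],[36.8,-12.9,0,0,0,0],[36.8,-12.9,0,0,0,0],[36.8,-12.9,0,0,0,0],[36.8,-12.9,0,0,0,0],[36.8,-12.9,0,0,0,0]]' >/dev/null;python3 -m jog '[[0,0,0,0,0,0],[0,0,0,0,0,0],[0,0,0,0,0,0]]'; python3 go.py .6563 .0679 .007 .798; python3 - <<'E'
from h import *
c=ctrl.camera("wrist");cv2.imwrite("pics/w3.png",c["img"])
E
```

```text
time_s: 7.35
ee_pos: [0.6567, 0.0668, 0.329]
eef_rot: [-3.141, 0.001, 0.797]
force: [-0.4, -0.1, -1.0]
grip_width: 0.0604
grip_force: 0.0
[ 0.07 -0.1  12.3 ] [-0.001  0.001 -0.001] t 7.35
```

View pics/w3.png

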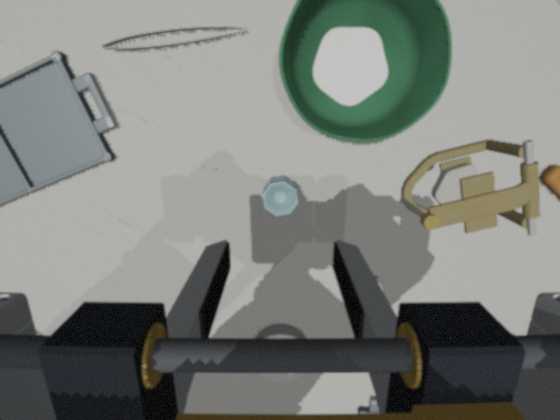

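The dish (281,198) is centred between the fingers. Descend, grip, lift.

```bash
python3 -m jog '[[0,-0.1,5,0,0,0],[0,-0.1,9,0,0,0],[0,-0.1,12.3,0,0,0],[0,-0.1,12.3,0,0,0],[0,-0.1,12.3,0,0,0],[0,-0.1,12.3,0,0,0]]' && python3 -m jog '[[0,0,0,0,0,0],[0,0,0,0,0,0],[0,0,0,0,0,0],[0,0,0,0,0,0],[0,0,0,0,0,0],[0,0,-5,0,0,0],[0,0,-10,0,0,0],[0,0,-12,0,0,0]]' 0 15;python3 -m jog '[[0,0,0,0,0,0],[0,0,0,0,0,0],[0,0,0,0,0,0]]'; python3 go.py .5399 -.2365 .115 .798
```

```text
time_s: 8.0
ee_pos: [0.6566, 0.068, 0.209]
eef_rot: [3.14, -0.002, 0.797]
force: [-0.1, -0.1, -0.1]
grip_width: 0.0603
grip_force: 0.0
time_s: 8.8
ee_pos: [0.6563, 0.0684, 0.3319]
eef_rot: [3.137, -0.005, 0.798]
force: [0.5, 0.1, -0.5]
grip_width: 0.0311
grip_force: 14.7
time_s: 9.1
ee_pos: [0.656, 0.0683, 0.3246]
eef_rot: [-3.14, 0.002, 0.798]
force: [-0.1, -0.0, -1.1]
grip_width: 0.0312
grip_force: 14.7
[-29.92  12.98   1.1 ] [-0.002  0.002 -0.   ] t 9.1
```

```bash
python3 -m jog '[[-4,1.7,0,0,0,0],[-8,3.5,0,0,0,0],[-30,13,0,0,0,0],[-30,13,0,0,0,0],[-30,13,0,0,0,0],[-30,13,0,0,0,0],[-30,13,0,0,0,0],[-30,13,0,0,0,0]]' >/dev/null;python3 -m jog '[[0,0,0,0,0,0],[0,0,0,0,0,0],[0,0,0,0,0,0]]'; python3 go.py .5399 -.2365 .011 .798; python3 - <<'E'
from h import *
c=ctrl.camera("wrist");cv2.imwrite("pics/w4.png",c["img"])
E
```

```text
time_s: 10.2
ee_pos: [0.5402, -0.236, 0.3262]
eef_rot: [-3.141, 0.0, 0.799]
force: [0.2, 0.7, -0.6]
grip_width: 0.031
grip_force: 14.7
[-0.05  0.02 11.62] [-0.001  0.     0.001] t 10.2
```

View pics/w4.png

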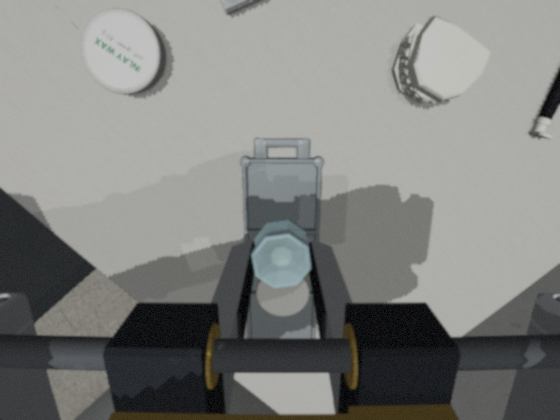

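The dish (282,258) is upright on the row axis, and the jar stands behind it at (283,290). Lowering.

```bash
python3 -m jog '[[0,0,5,0,0,0],[0,0,9,0,0,0],[0,0,11,0,0,0],[0,0,11.6,0,0,0],[0,0,11.6,0,0,0],[0,0,11.6,0,0,0],[0,0,11.6,0,0,0]]' && python3 -m jog '[[0,0,0,0,0,0],[0,0,0,0,0,0],[0,0,0,0,0,0],[0,0,0,0,0,0],[0,0,-3,0,0,0],[0,0,-7,0,0,0],[0,0,-11,0,0,0],[0,0,-11,0,0,0]]' 60;python3 -m jog '[[0,0,0,0,0,0],[0,0,0,0,0,0],[0,0,0,0,0,0]]'; python3 go.py .5462 .0598 .131 .798
```

```text
time_s: 10.95
ee_pos: [0.54, -0.2369, 0.2113]
eef_rot: [3.141, -0.0, 0.798]
force: [-1.0, 0.7, -0.1]
grip_width: 0.0311
grip_force: 14.8
time_s: 11.75
ee_pos: [0.5402, -0.2374, 0.3263]
eef_rot: [3.133, -0.003, 0.798]
force: [0.9, -0.1, 1.4]
grip_width: 0.0565
grip_force: 0.0
time_s: 12.05
ee_pos: [0.5396, -0.2371, 0.3193]
eef_rot: [-3.139, 0.001, 0.798]
force: [0.2, 0.6, -0.4]
grip_width: 0.0562
grip_force: 0.0
[ 21.71 -20.26  -1.04] [-0.002  0.001 -0.   ] t 12.05
```

```bash
python3 -m jog '[[21.7,-20.2,-1,0,0,0],[21.7,-20.2,-1,0,0,0],[21.7,-20.2,-1,0,0,0],[21.7,-20.2,-1,0,0,0],[21.7,-20.2,-1,0,0,0],[21.7,-20.2,-1,0,0,0],[21.7,-20.2,-1,0,0,0],[21.7,-20.2,-1,0,0,0]]' >/dev/null;python3 -m jog '[[0,0,0,0,0,0],[0,0,0,0,0,0],[0,0,0,0,0,0]]'; python3 go.py .5462 .0598 .007 .798; python3 - <<'E'
from h import *
c=ctrl.camera("wrist");cv2.imwrite("pics/w5.png",c["img"])
E
```

```text
time_s: 13.15
ee_pos: [0.5467, 0.0582, 0.3305]
eef_rot: [-3.141, 0.0, 0.796]
force: [0.1, -0.3, -0.6]
grip_width: 0.0562
grip_force: 0.0
[ 0.08 -0.15 12.45] [-0.     0.    -0.002] t 13.15
```

View pics/w5.png

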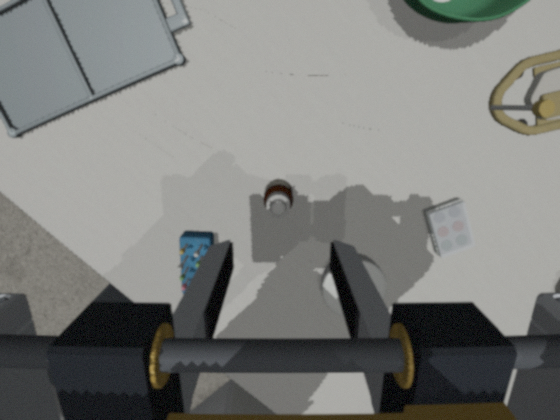

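The bottle (279,200) is centred between the fingers. Descend, grip, lift.

```bash
python3 -m jog '[[0.1,-0.1,5,0,0,0],[0.1,-0.1,9,0,0,0],[0.1,-0.1,12.4,0,0,0],[0.1,-0.1,12.4,0,0,0],[0.1,-0.1,12.4,0,0,0],[0.1,-0.1,12.4,0,0,0]]' && python3 -m jog '[[0,0,0,0,0,0],[0,0,0,0,0,0],[0,0,0,0,0,0],[0,0,0,0,0,0],[0,0,0,0,0,0],[0,0,-5,0,0,0],[0,0,-10,0,0,0],[0,0,-12,0,0,0]]' 0 12;python3 -m jog '[[0,0,0,0,0,0],[0,0,0,0,0,0],[0,0,0,0,0,0]]'; python3 go.py .4449 -.3339 .125 .798
```

```text
time_s: 13.8
ee_pos: [0.5472, 0.0605, 0.2088]
eef_rot: [3.14, -0.002, 0.798]
force: [1.0, -0.1, 0.4]
grip_width: 0.0565
grip_force: 0.0
time_s: 14.6
ee_pos: [0.5469, 0.0607, 0.3312]
eef_rot: [3.138, -0.004, 0.798]
force: [-0.5, -0.5, -0.8]
grip_width: 0.0258
grip_force: 12.0
time_s: 14.9
ee_pos: [0.5464, 0.0606, 0.325]
eef_rot: [-3.14, 0.002, 0.798]
force: [0.0, 0.1, -0.2]
grip_width: 0.0255
grip_force: 12.0
[-35.33  20.28   0.13] [-0.002  0.002 -0.   ] t 14.9
```

```bash
python3 -m jog '[[-4,2.3,0,0,0,0],[-35.3,20.3,0,0,0,0],[-35.3,20.3,0,0,0,0],[-35.3,20.3,0,0,0,0],[-35.3,20.3,0,0,0,0],[-35.3,20.3,0,0,0,0],[-35.3,20.3,0,0,0,0],[-35.3,20.3,0,0,0,0]]' >/dev/null;python3 -m jog '[[0,0,0,0,0,0],[0,0,0,0,0,0],[0,0,0,0,0,0]]'; python3 go.py .4449 -.3339 .011 .798
```

```text
time_s: 16.0
ee_pos: [0.4485, -0.3222, 0.3258]
eef_rot: [-3.14, -0.0, 0.799]
force: [-0.2, -0.1, -0.3]
grip_width: 0.0258
grip_force: 12.0
[-1.09  0.58 11.58] [-0.002 -0.     0.001] t 16.0
```

```bash
python3 -m jog '[[-1.1,0.6,1,0,0,0],[-1.1,0.6,5,0,0,0],[-1.1,0.6,9,0,0,0],[-1.1,0.6,11,0,0,0],[-1.1,0.6,11.6,0,0,0],[-1.1,0.6,11.6,0,0,0],[-1.1,0.6,11.6,0,0,0]]' && python3 -m jog '[[0,0,0,0,0,0],[0,0,0,0,0,0],[0,0,0,0,0,0],[0,0,0,0,0,0],[0,0,-3,0,0,0],[0,0,-7,0,0,0],[0,0,-11,0,0,0],[0,0,-11,0,0,0]]' 55;python3 -m jog '[[0,0,0,0,0,0],[0,0,0,0,0,0],[0,0,0,0,0,0]]' 64; python3 go.py .4411 .0654 .115 .731
```

```text
time_s: 16.7
ee_pos: [0.445, -0.335, 0.2106]
eef_rot: [3.141, 0.0, 0.799]
force: [-0.2, 0.9, -0.9]
grip_width: 0.0257
grip_force: 12.0
time_s: 17.5
ee_pos: [0.4453, -0.3355, 0.3261]
eef_rot: [3.133, -0.001, 0.798]
force: [0.0, 0.1, -0.2]
grip_width: 0.0515
grip_force: 0.0
time_s: 17.8
ee_pos: [0.4447, -0.3351, 0.3192]
eef_rot: [-3.139, 0.0, 0.798]
force: [0.3, -0.5, -0.7]
grip_width: 0.0601
grip_force: 0.0
[ 28.42 -28.22   0.59] [-0.002  0.     0.067] t 17.8
```

```bash
python3 -m jog '[[28.4,-28.2,0,0,0,0.067],[28.4,-28.2,0,0,0,0.067],[28.4,-28.2,0,0,0,0.067],[28.4,-28.2,0,0,0,0.067],[28.4,-28.2,0,0,0,0.067],[28.4,-28.2,0,0,0,0.067],[28.4,-28.2,0,0,0,0.067],[28.4,-28.2,0,0,0,0.067]]' >/dev/null;python3 -m jog '[[0,0,0,0,0,0],[0,0,0,0,0,0],[0,0,0,0,0,0]]'; python3 go.py .4411 .0654 .005 .731; python3 - <<'E'
from h import *
c=ctrl.camera("wrist");t=ctrl.camera("top")
b=cv2.resize(t["img"][195:305,335:445],(420,420),interpolation=cv2.INTER_CUBIC)
cv2.imwrite("pics/w6.png",np.hstack([c["img"][:,90:460],b]))
E
```

```text
time_s: 18.9
ee_pos: [0.4413, 0.064, 0.3202]
eef_rot: [-3.141, 0.001, 0.73]
force: [-0.0, -0.3, -0.7]
grip_width: 0.0603
grip_force: 0.0
[ 0.09 -0.11 11.62] [-0.001  0.001 -0.001] t 18.9
```

View pics/w6.png

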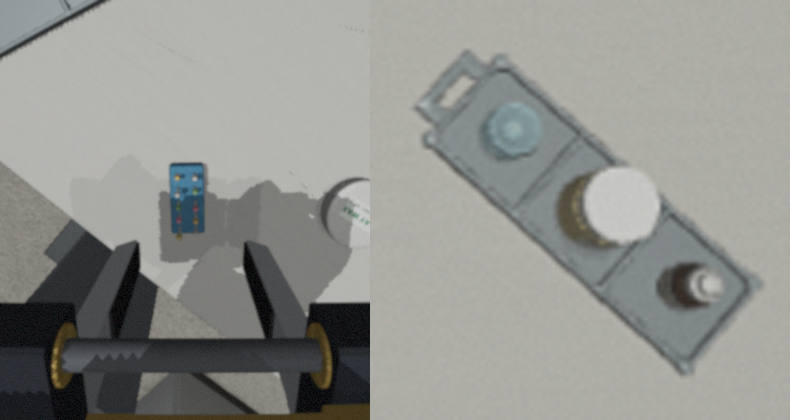

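The right panel shows the dish, jar and bottle upright in their pockets. In the left panel the bur block (187,198) is straight and centred between the fingers. Gripping the burs.

```bash
python3 -m jog '[[0.1,-0.1,5,0,0,0],[0.1,-0.1,9,0,0,0],[0.1,-0.1,11.5,0,0,0],[0.1,-0.1,11.5,0,0,0],[0.1,-0.1,11.5,0,0,0],[0.1,-0.1,11.5,0,0,0]]' && python3 -m jog '[[0,0,0,0,0,0],[0,0,0,0,0,0],[0,0,0,0,0,0],[0,0,0,0,0,0],[0,0,0,0,0,0],[0,0,-5,0,0,0],[0,0,-10,0,0,0],[0,0,-10,0,0,0]]' 0 15;python3 -m jog '[[0,0,0,0,0,0],[0,0,0,0,0,0],[0,0,0,0,0,0]]'; python3 go.py .4696 .2956 .105 2.73
```

```text
time_s: 19.6
ee_pos: [0.4419, 0.0659, 0.2072]
eef_rot: [3.14, -0.002, 0.73]
force: [0.3, -0.3, 1.0]
grip_width: 0.0603
grip_force: 0.0
time_s: 20.4
ee_pos: [0.4422, 0.0664, 0.3111]
eef_rot: [3.136, -0.007, 0.731]
force: [-0.4, -0.6, -1.2]
grip_width: 0.03
grip_force: 15.0
time_s: 20.7
ee_pos: [0.4411, 0.0662, 0.3044]
eef_rot: [-3.14, 0.002, 0.731]
force: [0.3, 0.3, -1.0]
grip_width: 0.0299
grip_force: 15.0
[ 17.43 -15.18   0.03] [-0.003 -0.    -1.999] t 20.7
```

```bash
python3 -m jog '[[17.4,-15.2,0,0,0,-1.0],[17.4,-15.2,0,0,0,-1.0],[17.4,-15.2,0,0,0,-1.0],[17.4,-15.2,0,0,0,-1.0],[17.4,-15.2,0,0,0,-1.0],[17.4,-15.2,0,0,0,-1.0],[17.4,-15.2,0,0,0,-1.0],[17.4,-15.2,0,0,0,-1.0]]' >/dev/null;python3 -m jog '[[0,0,0,0,0,-1],[0,0,0,0,0,-1],[0,0,0,0,0,-1],[0,0,0,0,0,-1],[0,0,0,0,0,-1],[0,0,0,0,0,-1],[0,0,0,0,0,-1],[0,0,0,0,0,-1]]'>/dev/null; python3 -m jog '[[0,0,0,0,0,0],[0,0,0,0,0,0]]'; python3 go.py .4696 .2956 .0095 2.73; python3 - <<'E'
from h import *
c=ctrl.camera("wrist");cv2.imwrite("pics/w7.png",c["img"])
E
```

```text
time_s: 22.5
ee_pos: [0.4695, 0.2955, 0.3054]
eef_rot: [-3.141, -0.0, 2.727]
force: [-0.0, 0.9, -0.5]
grip_width: 0.0299
grip_force: 15.0
[-0.01  0.02  9.69] [-0.    -0.    -0.003] t 22.5
```

View pics/w7.png

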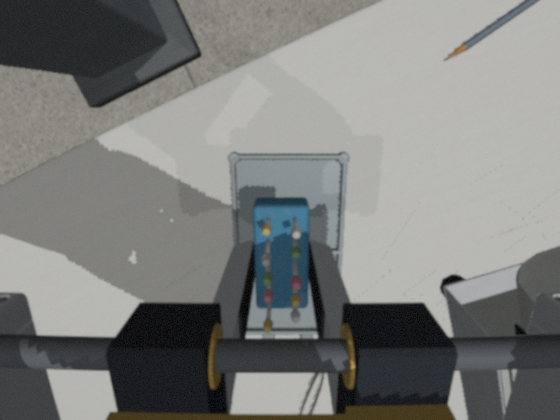

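The burs are gripped straight, over the near pocket, but the tray's mid column (~290) is off the block's (281). I'll check the offset by casting the end corners.

```bash
python3 - <<'E'
from h import *
c=ctrl.camera("wrist")
a=plane(c,(234,157),.009);b=plane(c,(345,157),.009);m=(a+b)/2
u=np.array([np.cos(-.41),np.sin(-.41)]);print(a,b,np.linalg.norm(a-b),"centre",m+.088*u, "yaw",np.arctan2(*(a-b)[::-1])+0)
E
```

```text
[0.41414225 0.27630011] [0.45117798 0.36083895] 0.09229550183110426 centre [0.51336675 0.28349191] yaw -1.9837029532638226
```

```bash
python3 -m jog '[[-0.1,0.4,4,0,0,0],[-0.1,0.4,8,0,0,0],[-0.1,0.4,9.2,0,0,0],[-0.1,0.4,9.6,0,0,0],[-0.1,0.4,9.6,0,0,0],[-0.1,0.4,9.6,0,0,0],[-0.1,0.4,9.6,0,0,0]]' && python3 -m jog '[[0,0,0,0,0,0],[0,0,0,0,0,0],[0,0,0,0,0,0],[0,0,0,0,0,0],[0,0,-3,0,0,0],[0,0,-7,0,0,0],[0,0,-11,0,0,0],[0,0,-11,0,0,0]]' 45;python3 -m jog '[[0,0,0,0,0,0],[0,0,0,0,0,0],[0,0,0,0,0,0]]' 60; python3 go.py .6391 -.0798 .115 1.121
```

```text
time_s: 23.3
ee_pos: [0.4723, 0.299, 0.2111]
eef_rot: [3.14, 0.001, 2.731]
force: [-0.9, -0.3, -0.6]
grip_width: 0.0297
grip_force: 15.0
time_s: 24.1
ee_pos: [0.4725, 0.2992, 0.325]
eef_rot: [3.135, 0.005, 2.731]
force: [-0.3, 0.2, -0.3]
grip_width: 0.0424
grip_force: 0.0
time_s: 24.4
ee_pos: [0.4718, 0.2988, 0.3182]
eef_rot: [-3.14, -0.001, 2.731]
force: [-0.3, -0.8, -0.3]
grip_width: 0.0562
grip_force: 0.0
[-30.45 -28.03   0.43] [-0.003  0.     1.61 ] t 24.4
```

```bash
python3 -m jog '[[-30.4,-28,0,0,0,1.15],[-30.4,-28,0,0,0,1.15],[-30.4,-28,0,0,0,1.15],[-30.4,-28,0,0,0,1.15],[-30.4,-28,0,0,0,1.15],[-30.4,-28,0,0,0,1.15],[-30.4,-28,0,0,0,1.15],[-30.4,-28,0,0,0,1.15]]' >/dev/null;python3 -m jog '[[0,0,0,0,0,0],[0,0,0,0,0,0],[0,0,0,0,0,0]]'; python3 go.py .6391 -.0798 .115 1.121
```

```text
time_s: 25.5
ee_pos: [0.6333, -0.0662, 0.3189]
eef_rot: [-3.14, -0.0, 1.582]
force: [0.2, -0.5, -0.5]
grip_width: 0.0567
grip_force: 0.0
[-1.36  0.57  0.49] [-0.001 -0.     0.461] t 25.5
```

```bash
python3 -m jog '[[-1.4,0.6,0,0,0,0.46],[-1.4,0.6,0,0,0,0.46],[-1.4,0.6,0,0,0,0.46],[-1.4,0.6,0,0,0,0.46],[-1.4,0.6,0,0,0,0.46],[-1.4,0.6,0,0,0,0.46]]' 65; python3 go.py .6391 -.0798 .004 1.121; python3 - <<'E'
from h import *
c=ctrl.camera("wrist");t=ctrl.camera("top")
b=cv2.resize(t["img"][195:305,95:205],(420,420),interpolation=cv2.INTER_CUBIC)
cv2.imwrite("pics/w8.png",np.hstack([c["img"][:,90:460],b]))
E
```

```text
time_s: 26.1
ee_pos: [0.6396, -0.0804, 0.3197]
eef_rot: [3.142, 0.0, 1.125]
force: [-0.6, 0.4, -0.5]
grip_width: 0.0611
grip_force: 0.0
[ 0.04 -0.07 11.67] [0.    0.    0.004] t 26.1
```

View pics/w8.png

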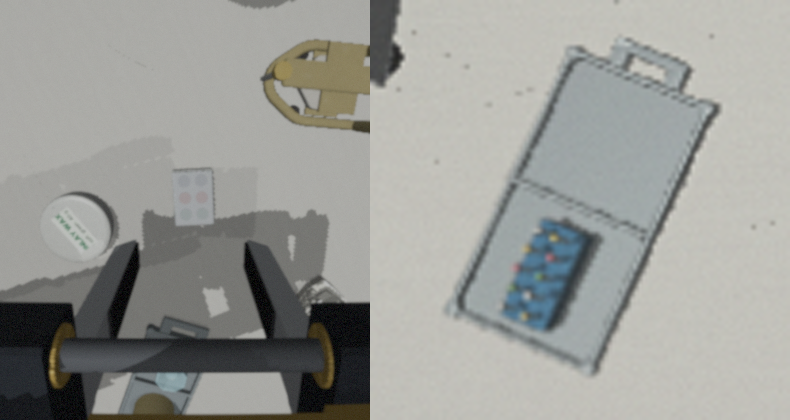

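The burs stand flat inside the near pocket. The box (193,196) is centred and straight between the fingers. Gripping it.

```bash
python3 -m jog '[[0,0,5,0,0,0],[0,0,9,0,0,0],[0,0,11.6,0,0,0],[0,0,11.6,0,0,0],[0,0,11.6,0,0,0],[0,0,11.6,0,0,0],[0,0,11.6,0,0,0]]' && python3 -m jog '[[0,0,0,0,0,0],[0,0,0,0,0,0],[0,0,0,0,0,0],[0,0,0,0,0,0],[0,0,0,0,0,0],[0,0,-5,0,0,0],[0,0,-10,0,0,0],[0,0,-10,0,0,0]]' 0 15;python3 -m jog '[[0,0,0,0,0,0],[0,0,0,0,0,0],[0,0,0,0,0,0]]'; python3 go.py .5495 .262 .105 2.73
```

```text
time_s: 26.9
ee_pos: [0.6397, -0.081, 0.2041]
eef_rot: [3.141, -0.0, 1.121]
force: [-0.7, 0.2, 0.2]
grip_width: 0.0612
grip_force: 0.0
time_s: 27.7
ee_pos: [0.6404, -0.0811, 0.3111]
eef_rot: [3.131, -0.003, 1.121]
force: [1.1, 0.3, -0.4]
grip_width: 0.0359
grip_force: 14.9
time_s: 28.0
ee_pos: [0.6395, -0.081, 0.302]
eef_rot: [-3.139, 0.001, 1.121]
force: [0.0, -0.1, -0.3]
grip_width: 0.0359
grip_force: 14.9
[ 26.97 -23.02  -0.16] [-0.003 -0.002 -1.609] t 28.0
```

```bash
python3 -m jog '[[4,-3.4,0,0,0,-0.1],[27,-23,0,0,0,-0.9],[27,-23,0,0,0,-0.9],[27,-23,0,0,0,-0.9],[27,-23,0,0,0,-0.9],[27,-23,0,0,0,-0.9],[27,-23,0,0,0,-0.9],[27,-23,0,0,0,-0.9]]' >/dev/null;python3 -m jog '[[0,0,0,0,0,-0.7],[0,0,0,0,0,-0.7],[0,0,0,0,0,-0.7],[0,0,0,0,0,-0.7],[0,0,0,0,0,-0.7],[0,0,0,0,0,-0.7],[0,0,0,0,0,-0.7],[0,0,0,0,0,-0.7]]'; python3 go.py .5495 .262 .0075 2.73
```

```text
time_s: 29.6
ee_pos: [0.55, 0.2619, 0.3033]
eef_rot: [-3.141, -0.0, 2.718]
force: [0.0, 0.8, -0.1]
grip_width: 0.0358
grip_force: 14.9
[ 0.05 -0.01  9.68] [-0.    -0.    -0.012] t 29.6
```

```bash
python3 -m jog '[[0,0,4,0,0,0],[0,0,8,0,0,0],[0,0,9.2,0,0,0],[0,0,9.7,0,0,0],[0,0,9.7,0,0,0],[0,0,9.7,0,0,0],[0,0,9.7,0,0,0]]' && python3 -m jog '[[0,0,0,0,0,0],[0,0,0,0,0,0],[0,0,0,0,0,0],[0,0,-3,0,0,0],[0,0,-7,0,0,0],[0,0,-11,0,0,0],[0,0,-11,0,0,0],[0,0,-11,0,0,0]]' 50;python3 -m jog '[[10,0,-8,0,0,0],[10,0,-8,0,0,0],[10,0,-8,0,0,0],[10,0,-8,0,0,0],[10,0,-8,0,0,0],[10,0,-8,0,0,0]]'; python3 - <<'E'
from h import *
t=ctrl.camera("top");s=ctrl.camera("scene")
b=cv2.resize(t["img"][140:305,100:450],(770,363),interpolation=cv2.INTER_CUBIC)
d=cv2.resize(s["img"][150:350,200:400],(230,230))
d=np.hstack([d,cv2.resize(s["img"][265:350,205:300],(257,230)),cv2.resize(s["img"][150:230,270:390],(283,230))])
cv2.imwrite("pics/f.png",np.vstack([b,d]))
E
```

```text
time_s: 30.3
ee_pos: [0.5502, 0.2622, 0.2078]
eef_rot: [3.14, 0.001, 2.72]
force: [-1.2, -0.1, -0.2]
grip_width: 0.0359
grip_force: 14.9
time_s: 31.1
ee_pos: [0.5499, 0.2621, 0.3172]
eef_rot: [3.141, 0.001, 2.721]
force: [1.0, 0.0, -0.6]
grip_width: 0.0473
grip_force: 0.0
time_s: 31.7
ee_pos: [0.4594, 0.3026, 0.3948]
eef_rot: [-3.139, -0.002, 2.72]
force: [0.1, -0.5, 0.9]
grip_width: 0.0467
grip_force: 0.0
```

View pics/f.png

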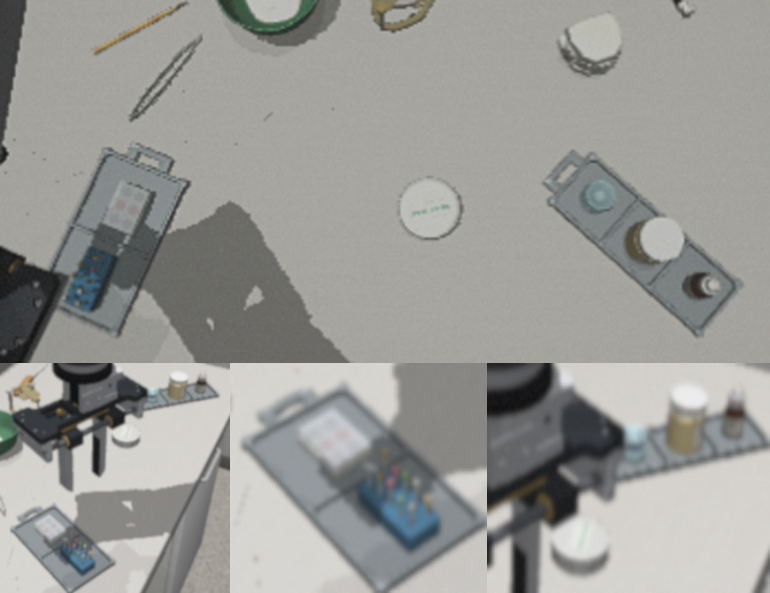

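All five things are upright in their pockets, and the tin and model haven't moved. The box at (128,205) looks close to the divider, so I'll check it numerically.

```bash
python3 - <<'E'
from h import *
c=ctrl.camera("top");hsv=cv2.cvtColor(c["img"],cv2.COLOR_BGR2HSV)
f=lambda u,v:(100+u/2.2,140+v/2.2)
q=lambda p,z:plane(c,f(*p),z)
o=np.array([.509,.2785]);u=np.array([np.cos(-.41),np.sin(-.41)]);v=np.array([-u[1],u[0]])
w=[q(p,.019) for p in [(122,180),(154,186),(138,235),(105,230)]]
for n,x in(("box corners",w),("box",[np.mean(w,0)]),("burs",[q((91,277),.023)])):
    print(n,[((p-o)@u*1000,(p-o)@v*1000) for p in x])
E
```

```text
box corners [(np.float64(62.29556202959595), np.float64(13.547178513448078)), (np.float64(69.3182633586349), np.float64(-20.868894746602926)), (np.float64(15.820467280492988), np.float64(-27.20564575445869)), (np.float64(7.392168024318231), np.float64(7.376234398057986))]
box [(np.float64(38.7066151732604), np.float64(-6.787781897388926))]
burs [(np.float64(-42.09543491631249), np.float64(-1.5553519406141083))]
```

```bash
python3 -c "from station import ctrl;print(ctrl.hand_in())"
```

```text
the job is handed in; nothing more can be done
None
```

I handed the job in at about 32 s of robot time; the hand-in gave no verdict. In the last pictures all five things stand upright in their right pockets, and the tin and plaster model show no visible movement.

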